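# Assemble the test sieve stack on the shaker

## Robot

A 7-joint arm with a two-finger parallel gripper is mounted at the origin on the work surface. World frame = base frame: x ahead of the robot, y to its left, z up, the work surface at z = 0. Lengths are in m, angles in rad, forces in N, time in s.
With the tool pointing down it reaches from about 0.375 to 0.925 m from the base axis. Payload 3.1 kg.
Tool frame: the origin (TCP) lies between the finger pads; the fingertips stand 14 mm ahead of it and the grasp point (between the pads) lies 5 mm behind it; z points along the fingers, y is the direction in which the jaws open and shut (so a half turn about z gives the same grasp; the last joint's range is limited). The gripper opens to 85 mm and grips with 20 to 120 N. Pads are 22 mm wide; open, the fingers measure 114 mm over their backs; the gripper's body (76 mm by 85 mm) begins 54 mm behind the grasp point. The pads swing forward as they close: fully open they stand 13 mm farther back than shut.
Start: joints at [-1.391, 0.383, 0.044, 1.598, -0.018, 1.161, -0.05], TCP at [0.178, 0.625, 0.245] pointing down, gripper open.
Joint ranges: [-2.61, 2.61], [-0.41, 2.15], [-1.48, 1.57], [0, 2.5], [-1.57, 4.71], [0.05, 1.97], [-2.85, 2.85]. Speed limits (rad/s): [2.79, 2.79, 3.14, 3.14, 3.14, 3.14, 3.14].

## Interface

Orientations are given as a unit quaternion [x, y, z, w].
In Python, from plant import arm gives the robot as it stands. The module is installed in compiled form; this text tells all that it offers.
- The arm moves only by the tool apply_moves, never from a script. Its argument "commands" is one flat list of numbers, 5 for each row, row after row: the opening, from -1 (shut) to 1 (fully open), then the shift along the tool's x, y, z normalised to -1 to 1, where 1 is 0.75 m, then the turn about the tool's z normalised to -1 to 1, where 1 is pi/4 rad. In form: [grip, tx, ty, tz, twist, grip, tx, ty, tz, twist, ...]. A call has 1 to 10 rows; each row is the pose to reach, as a shift and turn from the pose commanded when the call began, along the tool's axes at that moment; what a row does not reach only later rows make up. A row lasts 1/12 s, in which the tool goes at most 41.7 mm and 7.16 degrees, less where a joint would pass 70% of its speed; a pose out of reach is approached as far as the arm can. A call with a number of a shift or a turn outside -1 to 1 is refused whole. A call with a gripper value outside its range is refused whole. The fingers move at their own pace and stop on an object; "squeeze" is the grip in N (left out, the last holds). Time passes only in rows, so rows that repeat a pose let the fingers close. It gives the time, the measured TCP pose, the force and the opening at its end, in the units of the state.
- arm.sense(): the state, without advancing time (a new reading comes with each control period).
- arm.grab_frame(name): name is "scene" or "top"; returns a dict with "frame" (384x512x3 uint8, red, green, blue), "z_map" (384x512 float32, m along the optical axis (not along the pixel's ray), 0 where there is no reading), "camera_matrix" (3x3 intrinsics, pixels), "k1" (the pictures are not rectified: a ray, as slopes to the right and down, at radius r is drawn at 1 + k1 r^2 times it, then the intrinsics apply), "rvec" (rotation vector, rad) and "tvec" (3), from world to camera coordinates, as OpenCV has them. Camera axes: x right, y down, z forward; pixel columns grow to the right and rows downward; lengths in m; the calibration is good to about 2 mm. A picture is of the moment at which its call begins.
- arm.finish_job(): hands the job in, once; it reports no verdict.
The state is a dict: "clock": time; "qpos": joint angles; "qvel": joint speeds; "tau": joint torques, N m; "position": TCP position; "tcp_rot": TCP orientation; "ft_force": force on the tool from outside, world axes, zero at the start; "wrist_torque": the same for the moment, N m; "grip_width": finger opening in m.
Only numpy, scipy, OpenCV 4.12 (cv2) and the standard library are available. Lean on these libraries where they do the work, as an engineer would, in place of code of your own. Each camera call takes 0.05 s, during which the arm holds its last target. There are 200 camera calls.

## Task

Build the sieve stack on the shaker from the bottom up, one part at a time: the bare steel pan into the recess of the shaker's platform, the blue sieve on the pan, the red sieve on the blue one, and the lid on top. Each part must sit level and fully home in the one below, and be let go before the next is added. Leave the yellow sieve and the two vials where they stand.

Things in the scene. Friction and masses are not known exactly. Their poses are not given: they have to be found in the camera images.
- shaker: sieve shaker, fixed, left or right: white box 150 x 150 x 46 mm, black panel on one side; on top a centred black platform 84 mm across (on a 100 mm aluminium disc) with a round recess, aluminium floor, 50 mm across, 6 mm deep, floor 50 mm and rim 56 mm above the table. Origin: centre of the box's underside, on the table right below the recess's centre; x, y along the box's sides, z up.
- pan: receiving pan, round, bare steel, 56 mm outside, 40 mm tall, about 110 g, plain closed bottom (no mesh), open top of 50 mm bore, 3 mm wall, outer face straight from 6 to 40 mm up. Below, a skirt 46 mm across, 6 mm tall, chamfered foot, fits the shaker's recess; seated, its origin is on the recess floor. Origin: centre of the skirt's underside; z up.
- sieve_blue: round test sieve, blue wall, 56 mm outside, 40 mm tall, about 90 g: outer face straight from 6 to 40 mm up, 3 mm wall, open top of 50 mm bore, wire mesh low inside. Below, a steel skirt 46 mm across, 6 mm tall, chamfered foot, drops into the bore of the part below; seated, its origin is 34 mm above that part's. Origin: centre of the skirt's underside; z up. Goes on the pan.
- sieve_red: round test sieve, red wall, 56 mm outside, 40 mm tall, about 90 g: outer face straight from 6 to 40 mm up, 3 mm wall, open top of 50 mm bore, wire mesh low inside. Below, a steel skirt 46 mm across, 6 mm tall, chamfered foot, drops into the bore of the part below; seated, its origin is 34 mm above that part's. Origin: centre of the skirt's underside; z up. Goes on the blue sieve.
- lid: lid, aluminium disc 56 mm across (6 to 14 mm up) with a black round knob in its middle, 18 mm across, 14 to 44 mm up; the same 46 mm x 6 mm skirt below; about 80 g. Seated, its origin is 34 mm above that of the sieve below. Origin: centre of the skirt's underside; z up.
- sieve_yellow: round test sieve with yellow wall, 56 mm outside, 40 mm tall, of the same shape as the blue and red ones. Origin: centre of its underside; z up. Not wanted: leave it alone.
- vial_green: white sample vial with a green cap, upright, 26 mm across, 52 mm tall, light, loose. Origin: centre of its underside. Leave it alone.
- vial_orange: white sample vial with an orange cap, upright, 26 mm across, 52 mm tall, light, loose. Origin: centre of its underside. Leave it alone.
- stirrer: hotplate stirrer, fixed, on the other side from the shaker: blue box 150 x 150 x 50 mm with a white round plate and on it a glass beaker 68 mm across, rim 144 mm above the table. Origin: centre of its underside; x, y along its sides, z up. An obstacle only.

How it is judged:
By the outcome, as a careful person would: the job done as asked, in the order asked, and still so for the second after the job is handed in, with the robot touching nothing.
It also fails if it takes over 99 s, if anything falls off the work surface, if the arm or the gripper's body presses on something with over 40 N, if the wrist force passes 120 N, or if a joint passes its speed limit or range.

## Working session

There is one attempt and no reset: what is moved stays moved. The work goes in short steps, Python scripts to look and compute and a tool call to move; the robot and the scene stay as the last step left them, time stands still between calls to the robot, and variables do not carry over. Pictures are saved under pics/ and viewed, about 12 in all and at most 16, crops included, and the job is handed in when it is done.

Besides the shell and the picture viewer there is one more tool, called after "Call:" as name(argument=value, ...) on one line, values as JSON. apply_moves: Moves the arm, as the interface text tells. Scaled input: -1 to 1 covers 0.75 m each way for a shift and pi/4 rad each way for a turn. Its arguments: {"type":"object","properties":{"commands":{"type":"array","items":{"type":"number"}},"squeeze":{"type":"number"}},"required":["commands"]}

```bash
mkdir -p pics; cat > h.py <<'E'
import numpy as np, cv2
from plant import arm
def grab(n,save=None):
    f=arm.grab_frame(n)
    if save: cv2.imwrite('pics/'+save,f['frame'][:,:,::-1])
    return f
def Rt(f): return cv2.Rodrigues(np.array(f['rvec'],float))[0], np.array(f['tvec'],float).ravel()
def slopes(f,uv):
    K=np.array(f['camera_matrix']); uv=np.atleast_2d(uv).astype(float)
    d=np.c_[(uv[:,0]-K[0,2])/K[0,0],(uv[:,1]-K[1,2])/K[1,1]]; s=d.copy()
    for _ in range(20): s=d/(1+f['k1']*(s**2).sum(1,keepdims=True))
    return s
def ray_plane(f,uv,z):
    R,t=Rt(f); s=slopes(f,uv); D=np.c_[s,np.ones(len(s))]@R; C=-R.T@t
    return C+D*((z-C[2])/D[:,2])[:,None]
def cloud(f):
    R,t=Rt(f); z=f['z_map']; v,u=np.indices(z.shape)
    s=slopes(f,np.c_[u.ravel(),v.ravel()]); zz=z.ravel()[:,None]
    P=(np.c_[s*zz,zz]-t)@R
    P[zz[:,0]<=0]=np.nan
    return P.reshape(z.shape+(3,))
E
python3 - <<'E'
from h import *
for n in('top','scene'):
    f=grab(n,n+'1.png'); R,t=Rt(f); print(n,f['camera_matrix'],f['k1'],-R.T@t,R[2])
    np.savez(n+'1.npz',**f)
s=arm.sense(); print(s)
E
```

```text
top [[365.76629818   0.         259.83704565]
 [  0.         365.76629818 194.36897545]
 [  0.           0.           1.        ]] -0.04272685097909036 [ 0.47939223 -0.01713941  0.99757284] [ 0.07300139  0.0302768  -0.99687216]
scene [[382.25014343   0.         258.04885942]
 [  0.         382.25014343 189.57946153]
 [  0.           0.           1.        ]] -0.05035720498109694 [1.14378294 0.08918703 0.54617655] [-0.74551246 -0.12973566 -0.65374294]
{'clock': 0.1, 'qpos': array([-1.39077763,  0.38372543,  0.04379665,  1.59945902, -0.01789219,
        1.1612125 , -0.04989319]), 'qvel': array([-1.81652701e-03, -1.51777862e-03,  5.00399973e-04, -3.66859059e-03,
        9.71767812e-04,  1.80492947e-05, -7.40481788e-04]), 'tau': array([ 2.78973159e-03, -4.34723961e+01,  1.02957174e+00, -2.50457203e+01,
        1.09459614e-02,  5.31896629e-03, -2.57265287e-05]), 'position': array([0.17801545, 0.62426979, 0.24401058]), 'tcp_rot': array([ 1.38400459e-01,  9.90375614e-01, -1.20142423e-03, -1.08616195e-04]), 'ft_force': array([-0.86981246,  0.31328723, -0.4128681 ]), 'wrist_torque': array([ 0.03774126, -0.00301629, -0.01606795]), 'grip_width': 0.08555175725665737}
```

View pics/top1.png

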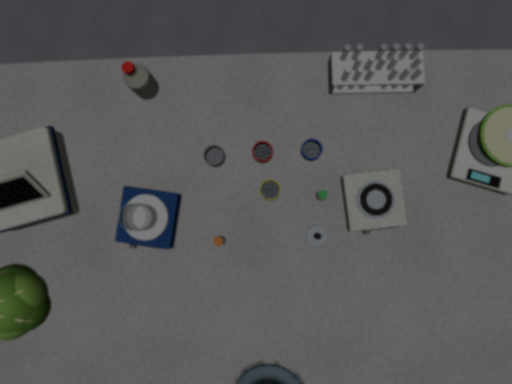

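View pics/scene1.png

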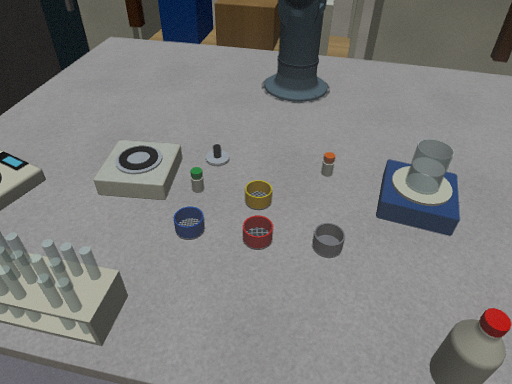

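The top view shows the pan at (215,156), red at (262,151), blue at (311,149), yellow at (270,189) and the lid at (317,236). The vials are at (322,195) and (219,240), the shaker recess at (376,199) and the stirrer at (148,217). The scene view agrees.

```bash
cat > m.py <<'E'
from h import *
def load(n): return dict(np.load(n+'1.npz'))
f=load('top'); P=cloud(f); img=f['frame']
tab=P[(abs(P[...,2])<.02)&(P[...,0]>.25)&(abs(P[...,1])<.3)]
print('table z',np.nanmedian(tab[:,2]),np.nanstd(tab[:,2]))
m=((P[...,2]>.012)&(P[...,0]>.2)&(P[...,0]<.85)&(abs(P[...,1])<.5)).astype(np.uint8)
n,l,st,c=cv2.connectedComponentsWithStats(m)
for i in range(1,n):
    if st[i,4]<20: continue
    q=P[l==i]; print(i,st[i],c[i].round(1),np.percentile(q[:,2],[5,50,95]).round(4),q[:,:2].mean(0).round(4))
R,t=Rt(f); print(R)
big=cv2.resize(img[120:270,100:420],None,fx=2.5,fy=2.5,interpolation=cv2.INTER_CUBIC)
cv2.imwrite('pics/crop1.png',np.clip(big[:,:,::-1]*1.8,0,255).astype(np.uint8))
E
python3 m.py
```

```text
table z 0.00046547337330425523 0.002847762653273699
1 [ 329   66   97   27 1409] [378.8  78.9] [0.0207 0.0704 0.1296] [ 0.8396 -0.2999]
2 [124  70  34  29 543] [139.7  85.3] [0.0207 0.0906 0.1404] [0.8371 0.3205]
17 [301 138  21  23 255] [311.1 149. ] [0.0123 0.0209 0.0417] [ 0.6704 -0.1271]
18 [252 141  21  22 229] [262.  150.9] [0.0123 0.0231 0.0419] [0.6676 0.0049]
19 [203 145  22  22 185] [213.1 155.6] [0.0126 0.033  0.0416] [0.657  0.1364]
35 [447 165   8  14  74] [450.4 172. ] [0.0144 0.0279 0.0365] [ 0.6019 -0.496 ]
36 [ 341  168   66   67 3485] [373.1 200.4] [0.04   0.0476 0.0575] [ 0.5286 -0.281 ]
37 [259 179  21  22 198] [269.2 189.5] [0.0122 0.0183 0.0421] [ 0.5632 -0.0128]
40 [ 114  186   67   64 3432] [147.6 217.8] [0.0374 0.0531 0.1319] [0.4918 0.3012]
43 [316 190  11  11  93] [321.1 194.6] [0.0224 0.0524 0.0549] [ 0.5456 -0.1471]
45 [306 226  21  21 318] [315.9 235.5] [0.0126 0.0149 0.0446] [ 0.4391 -0.1348]
46 [213 236  12  10  92] [218.5 240.7] [0.0254 0.0513 0.0543] [0.4303 0.1207]
[[-0.0142404  -0.99940556 -0.03139658]
 [-0.99723017  0.01648785 -0.07252685]
 [ 0.07300139  0.0302768  -0.99687216]]
```

View pics/crop1.png

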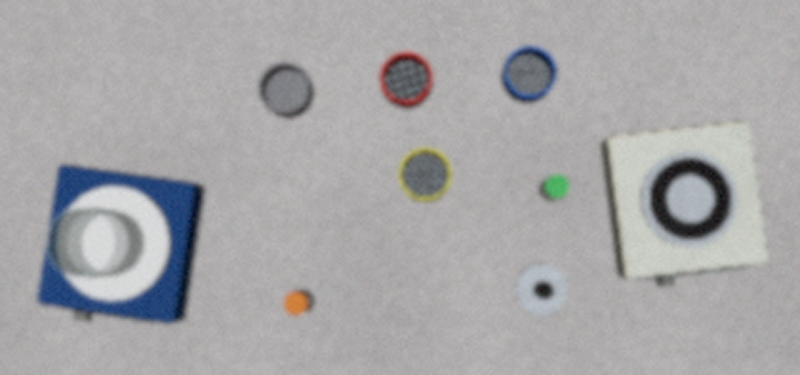

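The crop confirms the layout; nothing is in the recess, and all the parts stand upright. Next I fit circles for accurate positions from both views.

```bash
cat > fit.py <<'E'
from h import *
from scipy.optimize import least_squares
def contour(mask):
    c,_=cv2.findContours(mask.astype(np.uint8),cv2.RETR_EXTERNAL,cv2.CHAIN_APPROX_NONE)
    return max(c,key=cv2.contourArea)[:,0,:].astype(float)
def hull_fit(f,fun,box,z,r,half=True,free=False,S=6,away=0.2,get=False):
    """box u0,v0,u1,v1; fun(float img)->mask; returns centre at plane z"""
    u0,v0,u1,v1=box; I=f['frame'][v0:v1,u0:u1].astype(np.float32)
    I=cv2.resize(I,None,fx=S,fy=S,interpolation=cv2.INTER_CUBIC)
    c=contour(fun(I)); c=cv2.convexHull(c.astype(np.float32))[:,0] if half else c
    # resample hull
    if half:
        d=np.r_[c,c[:1]]; L=np.r_[0,np.cumsum(np.hypot(*np.diff(d,axis=0).T))]
        q=np.linspace(0,L[-1],200); c=np.c_[np.interp(q,L,d[:,0]),np.interp(q,L,d[:,1])]
    uv=(c+.5)/S-.5+[u0,v0]
    X=ray_plane(f,uv,z)[:,:2]; R,t=Rt(f); C=(-R.T@t)[:2]
    ctr=X.mean(0)
    for k in range(3):
        a=(ctr-C)/np.linalg.norm(ctr-C); 
        k_=((X-ctr)@a>away*0.028) if half else np.ones(len(X),bool); Y=X[k_]
        if free: s=least_squares(lambda p:np.hypot(*(Y-p[:2]).T)-p[2],[*ctr,r],loss='soft_l1',f_scale=.001)
        else: s=least_squares(lambda p:np.hypot(*(Y-p).T)-r,ctr,loss='soft_l1',f_scale=.001)
        ctr=s.x[:2]
    return s.x.round(4), (np.abs(s.fun).mean()*1000).round(2)
blue=lambda I:(I[...,2]-I[...,0])>25
red=lambda I:(I[...,0]-I[...,1])>30
yel=lambda I:(np.minimum(I[...,0],I[...,1])-I[...,2])>25
grn=lambda I:(I[...,1]-np.maximum(I[...,0],I[...,2]))>25
org=lambda I:(I[...,0]-I[...,2])>45
def dark(th): return lambda I:I.mean(-1)<th
E
cat > r.py <<'E'
from fit import *
T=dict(np.load('top1.npz'));S=dict(np.load('scene1.npz'))
for nm,fun,bt,bs in [('blue',blue,(295,133,328,166),(168,200,210,245)),('red',red,(246,135,280,168),(238,212,278,252)),('yel',yel,(254,173,286,206),(240,176,278,212))]:
    print(nm,hull_fit(T,fun,bt,.04,.028),hull_fit(T,fun,bt,.04,.028,free=True),hull_fit(S,fun,bs,.04,.028),hull_fit(S,fun,bs,.04,.028,free=True))
I=T['frame'].astype(float).mean(-1)
print(I[156,198:234].astype(int)); print(I[140:174,214].astype(int)); print(I[199,345:408].astype(int));print(I[236,300:335].astype(int))
for nm,fun,bt in [('grn',grn,(312,185,332,205)),('org',org,(209,230,230,252))]:
    print(nm,hull_fit(T,fun,bt,.052,.011,half=False,free=True))
for th in (45,55): print('platform',hull_fit(T,dark(th),(354,177,398,221),.056,.042,half=False,free=True))
# knob
for th in (50,60): print('knob',hull_fit(T,dark(th),(308,227,328,247),.044,.009,half=True,free=False))
P=cloud(T)
q=P[140:174,198:234].reshape(-1,3); q=q[(q[:,2]>.03)&(q[:,2]<.05)]; print('pan rimpts',len(q),q.mean(0))
s=least_squares(lambda p:np.hypot(*(q[:,:2]-p).T)-.0265,q.mean(0)[:2],loss='soft_l1',f_scale=.002); print(s.x)
Z=lambda I:I
E
python3 r.py
```

```text
blue (array([ 0.6686, -0.1261]), np.float64(0.37)) (array([ 0.6699, -0.1269,  0.0268]), np.float64(0.17)) (array([ 0.6686, -0.1247]), np.float64(0.17)) (array([ 0.6683, -0.1248,  0.0277]), np.float64(0.15))
red (array([0.6649, 0.0046]), np.float64(0.41)) (array([0.6664, 0.0048, 0.0268]), np.float64(0.24)) (array([0.6651, 0.0067]), np.float64(0.16)) (array([0.6651, 0.0068, 0.028 ]), np.float64(0.16))
yel (array([ 0.5624, -0.0142]), np.float64(0.16)) (array([ 0.5627, -0.0142,  0.0277]), np.float64(0.15)) (array([ 0.5616, -0.0119]), np.float64(0.2)) (array([ 0.5616, -0.0119,  0.028 ]), np.float64(0.19))
[ 97  95  96  95  91  80  58  46  57  66  72  71  72  72  70  73  71  70
  73  74  73  75  74  75  66  55  55  71  90  97  97  98  99  96 100  97]
[95 96 95 93 87 69 48 43 60 70 70 73 73 73 73 73 71 72 71 70 73 72 74 72
 64 52 56 80 91 94 94 97 97 98]
[ 61  88 106 108 110 110 110 112 111 108 104  96  95  95  88  57  27  21
  12  20  32  61  87  98 100  98 100  98  99 102 100 101 101 100  99  99
  99 100 101  96  77  48  24  16  22  23  41  71  93 100 106 107 109 108
 109 109 109 106 101  96  94  94  97]
[ 97  97  97  96  96  96  98  99 102 101 101 101  93  74  43  29  16  22
  20  26  47  76  93 100 104 101 100  98  95  97  95  96  95  95  94]
grn (array([ 0.5466, -0.1497,  0.0113]), np.float64(0.23))
org (array([0.4302, 0.1214, 0.0114]), np.float64(0.27))
platform (array([ 0.5314, -0.2857,  0.0395]), np.float64(0.21))
platform (array([ 0.5314, -0.2857,  0.0404]), np.float64(0.22))
knob (array([ 0.4404, -0.1331]), np.float64(0.27))
knob (array([ 0.44  , -0.1341]), np.float64(0.25))
pan rimpts 105 [0.65706568 0.13569217 0.0383047 ]
[0.65691629 0.13531459]
```

```bash
cat > r2.py <<'E'
from fit import *
T=dict(np.load('top1.npz'));S=dict(np.load('scene1.npz'))
for th in (75,82): print('pan',hull_fit(T,dark(th),(198,139,234,175),.04,.028),hull_fit(T,dark(th),(198,139,234,175),.04,.028,free=True))
I=S['frame'].astype(float).mean(-1)
print(I[240,305:352].astype(int)); print(I[218:262,328].astype(int));print(I[158,110:170].astype(int));print(I[140:180,140].astype(int))
for th in (75,90,100): print('pan S',hull_fit(S,dark(th),(306,218,352,262),.04,.028),hull_fit(S,dark(th),(306,218,352,262),.04,.028,free=True))
for th in (45,60,80): print('plat S',hull_fit(S,dark(th),(112,142,168,177),.056,.042,half=False,free=True))
# inner recess edge in top: bright region inside black
for th in (60,): 
    def inner(I):
        m=(I.mean(-1)>th).astype(np.uint8); n,l=cv2.connectedComponents(m); h,w=l.shape; return l==l[h//2,w//2]
    print('recess floor T',hull_fit(T,inner,(357,179,397,219),.056,.025,half=False,free=True),hull_fit(T,inner,(357,179,397,219),.05,.025,half=False,free=True))
# box corners top
E
python3 r2.py
```

```text
pan (array([0.6563, 0.1337]), np.float64(0.33)) (array([0.6575, 0.1347, 0.0268]), np.float64(0.1))
pan (array([0.6574, 0.1346]), np.float64(0.17)) (array([0.6576, 0.1348, 0.0277]), np.float64(0.15))
[149 154 153 149 147 146 150 113  65  59  63  65  63  92 112 116 117 117
 120 119 114 115 112 115 113 112 113 112 113 112 115 115 115  93  71  58
  74 108  95 118 142 144 145 142 147 147 144]
[147 143 142 147 144 110  69  74  77  76  77  74  77  76  78  75  71 107
 117 111 114 115 115 111 116 110 114  88  74  74  77  74  71  76  73  73
  74  75  82  84 131 146 143 143]
[161 162 163 162 160 161 154 154 125  50  37  37  37  46  45  40  42 124
 155 153 151 151 148 151 152 152 152 153 152 151 148 148 148 148 147 150
 150 157 134  54  41  42  50  43  47  45  42  59 157 154 155 130 115 164
 162 161 162 161 164 165]
[140 155 162 170 169 124  65  38  38  46  38  72 142 154 153 150 151 153
 148 149 149 151 158  82  39  45  43  46  32  74 147 156  99  98 158 165
 165 162 163 163]
pan S (array([0.6931, 0.134 ]), np.float64(3.02)) (array([0.7676, 0.1297, 0.0994]), np.float64(1.71))
pan S (array([0.6913, 0.134 ]), np.float64(3.08)) (array([0.7425, 0.1309, 0.076 ]), np.float64(1.98))
pan S (array([0.6605, 0.1368]), np.float64(0.68)) (array([0.6573, 0.1371, 0.0253]), np.float64(0.07))
plat S (array([ 0.5357, -0.2817,  0.0407]), np.float64(0.6))
plat S (array([ 0.5354, -0.2818,  0.0417]), np.float64(0.56))
plat S (array([ 0.5351, -0.282 ,  0.0426]), np.float64(0.67))
recess floor T (array([ 0.5314, -0.2858,  0.0251]), np.float64(0.22)) (array([ 0.5317, -0.2876,  0.0252]), np.float64(0.22))
```

Call:
apply_moves(commands=[1,0,0,0,-0.354], squeeze=40)

```text
clock: 0.18
position: [0.178, 0.6244, 0.2442]
tcp_rot: [0.075, 0.997, -0.001, -0.0]
ft_force: [-0.0, 0.5, -0.1]
grip_width: 0.0857
```

Call:
apply_moves(commands=[1,-0.73,-0.549,0,-0.191,1,-0.73,-0.549,0,-0.191,1,-0.73,-0.549,0,-0.191,1,-0.73,-0.549,0,-0.191,1,-0.73,-0.549,0,-0.191,1,-0.73,-0.549,0,-0.191,1,-0.73,-0.549,0,-0.191,1,-0.73,-0.549,0,-0.191,1,-0.73,-0.549,0,-0.191,1,-0.73,-0.549,0,-0.191])

```text
clock: 1.02
position: [0.47, 0.325, 0.2449]
tcp_rot: [0.001, 1.0, -0.0, -0.0]
ft_force: [0.6, 0.8, 0.2]
grip_width: 0.0851
```

Call:
apply_moves(commands=[1,-0.249,-0.253,0,0,1,-0.249,-0.253,0,0,1,-0.249,-0.253,0,0,1,-0.249,-0.253,0,0,1,-0.249,-0.253,0,0,1,-0.249,-0.253,0.18,0,1,-0.249,-0.253,0.18,0,1,-0.249,-0.253,0.18,0,1,-0.249,-0.253,0.18,0,1,-0.249,-0.253,0.18,0])

```text
clock: 1.85
position: [0.6513, 0.1321, 0.1028]
tcp_rot: [0.003, 1.0, -0.003, -0.006]
ft_force: [-1.9, -0.0, -0.6]
grip_width: 0.0855
```

Call:
apply_moves(commands=[1,0,0,0,0,1,0,0,0,0,1,0,0,0,0])

```text
clock: 2.1
position: [0.6569, 0.1387, 0.113]
tcp_rot: [0.0, 1.0, 0.001, 0.002]
ft_force: [-0.3, 0.7, 0.4]
grip_width: 0.0854
```

```bash
python3 - <<'E'
from fit import *
s=arm.sense(); print(s['position'],s['tcp_rot'],s['qpos'])
T=grab('top','top2.png');S=grab('scene','scene2.png')
a=T['frame'][110:200,160:310];b=S['frame'][150:280,250:420]
A=cv2.resize(a,(800,480),interpolation=cv2.INTER_CUBIC)
B=cv2.resize(b,(800,600),interpolation=cv2.INTER_CUBIC)
cv2.imwrite('pics/c2.png',cv2.resize(np.vstack([A,B]),(600,600))[:,:,::-1])
E
```

```text
[0.65685725 0.13865156 0.11304683] [4.36272442e-04 9.99997117e-01 1.12081790e-03 2.07840266e-03] [-0.49113242  0.56683343  0.29584359  1.65562049 -0.19604382  0.94365397
  1.4457519 ]
```

View pics/c2.png

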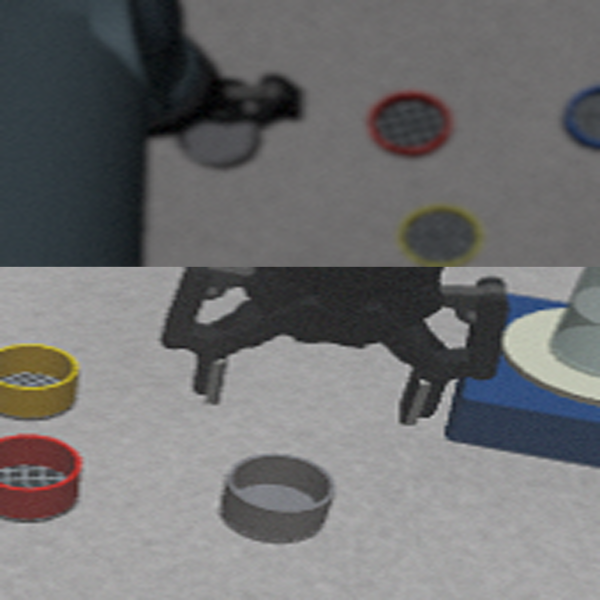

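The scene view shows the gripper square above the pan, with the fingers clearing it on both sides. Going down to grasp.

Call:
apply_moves(commands=[1,0,-0.004,0.05,0,1,0,-0.004,0.09,0,1,0,-0.004,0.117,0,1,0,-0.004,0.117,0,1,0,-0.004,0.117,0,-1,0,-0.004,0.117,0,-1,0,-0.004,0.117,0,-1,0,-0.004,0.117,0,-1,0,-0.004,0.117,0,-1,0,-0.004,0.117,0], squeeze=40)

```text
clock: 3.03
position: [0.6579, 0.1344, 0.0255]
tcp_rot: [0.001, 1.0, 0.001, 0.002]
ft_force: [-0.6, 1.5, 6.4]
grip_width: 0.0536
```

Call:
apply_moves(commands=[-1,0,0,0,0,-1,0,0,0,0,-1,0,0,0,0])

```text
clock: 3.28
position: [0.6579, 0.1343, 0.0255]
tcp_rot: [0.001, 1.0, 0.001, 0.002]
ft_force: [-0.4, -0.8, 6.9]
grip_width: 0.0543
```

Call:
apply_moves(commands=[-1,0,0,-0.05,0,-1,0,0,-0.1,0,-1,0,0,-0.16,0,-1,0,0,-0.16,0,-1,0,0,-0.16,0])

```text
clock: 3.7
position: [0.6588, 0.134, 0.1476]
tcp_rot: [0.002, 1.0, 0.001, 0.005]
ft_force: [0.7, 0.1, -2.1]
grip_width: 0.054
```

Call:
apply_moves(commands=[-1,0.168,-0.559,0,0,-1,0.168,-0.559,0,0,-1,0.168,-0.559,0,0,-1,0.168,-0.559,0,0,-1,0.168,-0.559,0,0,-1,0.168,-0.559,0,0,-1,0.168,-0.559,0,0,-1,0.168,-0.559,0,0,-1,0.168,-0.559,0,0,-1,0.168,-0.559,0,0])

```text
clock: 4.53
position: [0.5318, -0.2659, 0.1404]
tcp_rot: [0.001, 1.0, 0.001, -0.002]
ft_force: [0.8, 0.3, -0.3]
grip_width: 0.054
```

Call:
apply_moves(commands=[-1,0,-0.03,0,0,-1,0,-0.03,0,0,-1,0,-0.03,0,0,-1,0,-0.03,0,0])

```text
clock: 4.87
position: [0.5336, -0.2858, 0.1407]
tcp_rot: [0.001, 1.0, 0.001, -0.001]
ft_force: [1.0, 0.5, -0.6]
grip_width: 0.0541
```

Call:
apply_moves(commands=[-1,0,0,0.05,0,-1,0,0,0.06,0,-1,0,0,0.06,0,-1,0,0,0.06,0])

```text
clock: 5.2
position: [0.5342, -0.2852, 0.0965]
tcp_rot: [-0.0, 1.0, 0.001, -0.001]
ft_force: [-0.2, 0.3, -1.2]
grip_width: 0.0536
```

```bash
cat > look.py <<'E'
import sys
from fit import *
n=sys.argv[1]
s=arm.sense(); print(s['position'],s['tcp_rot'],s['ft_force'],s['grip_width'])
T=grab('top');S=grab('scene'); np.savez('top%s.npz'%n,**T);np.savez('scene%s.npz'%n,**S)
bt=eval(sys.argv[2]);bs=eval(sys.argv[3])
c=lambda f,b:cv2.resize(f['frame'][b[1]:b[3],b[0]:b[2]],(400*(b[2]-b[0])//(b[3]-b[1]),400),interpolation=cv2.INTER_CUBIC)
J=np.hstack([np.clip(c(T,bt)*1.6,0,255).astype(np.uint8),c(S,bs)])
if J.shape[1]>800: J=cv2.resize(J,(800,400*800//J.shape[1]))
cv2.imwrite('pics/look%s.png'%n,J[:,:,::-1])
E
python3 look.py 3 '(336,160,416,240)' '(90,90,190,200)'
```

```text
[ 0.53418008 -0.28524611  0.09649621] [-3.99640092e-05  9.99998736e-01  9.08568073e-04 -1.30401602e-03] [-0.1967441   0.26012637 -1.24461303] 0.05360804555646192
```

View pics/look3.png

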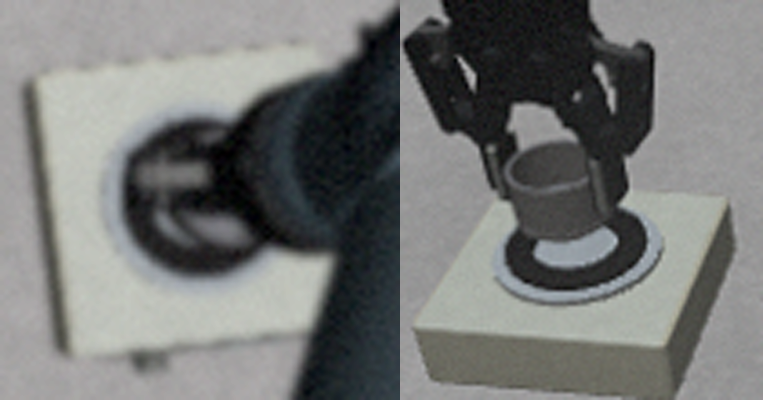

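The top view is largely hidden by the arm. The scene view shows the pan level in the jaws (rim centre about (131,135)) above the platform ring.

```bash
python3 - <<'E'
from fit import *
S=dict(np.load('scene1.npz'));T=dict(np.load('top1.npz'));S3=dict(np.load('scene3.npz'))
for th in (60,80,100): print('plat S half',hull_fit(S,dark(th),(112,142,168,177),.056,.042,half=True),hull_fit(S,dark(th),(112,142,168,177),.056,.042,half=True,away=-.3))
for th in (45,60): print('plat T half',hull_fit(T,dark(th),(354,177,398,221),.056,.042))
def inner(th):
    def g(I):
        m=(I.mean(-1)>th).astype(np.uint8); n,l=cv2.connectedComponents(m); h,w=l.shape; return l==l[h//2,w//2]
    return g
print('floor S',hull_fit(S,inner(95),(118,144,160,172),.056,.025,half=False,free=True),hull_fit(S,inner(95),(118,144,160,172),.05,.025,half=False,free=True))
print('pan rim S3',ray_plane(S3,[130.7,135.4],.111))
# pan bore in S3: dark interior + rim, print gradient row/col
I=S3['frame'].astype(int).mean(-1).astype(int)
for v in range(124,158,2): print(v,I[v,112:156])
E
```

```text
plat S half (array([ 0.5351, -0.2821]), np.float64(0.29)) (array([ 0.5351, -0.2821]), np.float64(0.43))
plat S half (array([ 0.5339, -0.2827]), np.float64(0.23)) (array([ 0.5339, -0.2827]), np.float64(0.31))
plat S half (array([ 0.5329, -0.2833]), np.float64(0.18)) (array([ 0.5329, -0.2833]), np.float64(0.22))
plat T half (array([ 0.5307, -0.2829]), np.float64(0.66))
plat T half (array([ 0.5311, -0.2845]), np.float64(0.32))
floor S (array([ 0.5352, -0.2822,  0.0224]), np.float64(0.86)) (array([ 0.5277, -0.2867,  0.0226]), np.float64(0.87))
pan rim S3 [[ 0.53570345 -0.28764772  0.111     ]]
124 [ 30  17  34  26  28  32  21  83 148 152 157 154 152 150 154 150 152 150
 150 150 152 157 110  34  23  24  25  31  31  30  32  31  32  37  39  44
  45  37  35  36  32  34  34  29]
126 [ 30  30  33  31  24  26  22  58  82  92 143 150 146 149 149 150 150 149
 146 149 150 151 158 155 148 112  54  29  29  36  35  33  34  46  42  46
  42  38  40  37  31  34  39  37]
128 [ 30  24  25  28  26  24  32  30  21  42 117 156 151 153 150 151 149 145
 142 132 133 126 123 118 126 137 122  58  34  35  30  34  
[... 1924 characters left out ...]
0 172 151  94  65  70  67  67  69  70  72
  72  72  69  72  69  73  70  69  71  69  64  67  65  59  64  61  61  45
  42  42  41  44  44  41  36  46]
152 [176 176 173 174 171 167 171 172 173 147  86  66  77  75  69  72  65  74
  70  71  68  73  73  67  69  64  69  69  66  75  68  65  61  99 106  52
  31  39  40  45  44  40  38  41]
154 [170 168 169 169 169 167 167 160 116  62  35  41  57  72  78  79  77  74
  78  81  79  74  69  70  85  75  75  66  65  99 118 146 156 155 155 160
 150  84  39  45  44  42  44  43]
156 [168 166 172 172 172 164 156 110  38  43  32  39  42  35  31  45 126 138
 128 122 104 101 101  99 116 142 148 151 159 158 156 156 155 153 154 156
 162 174  51  40  42  44  43  45]
```

Call:
apply_moves(commands=[-1,0.002,0,0.006,0,-1,0.002,0,0.012,0,-1,0.002,0,0.018,0,-1,0.002,0,0.021,0,-1,0.002,0,0.024,0,-1,0.002,0,0.024,0,-1,0.002,0,0.024,0])

```text
clock: 5.88
position: [0.5328, -0.2875, 0.0793]
tcp_rot: [0.001, 1.0, 0.0, -0.0]
ft_force: [-0.1, -0.2, -1.4]
grip_width: 0.0536
```

Call:
apply_moves(commands=[-1,0,0.001,0.002,0,-1,0,0.001,0.004,0,-1,0,0.001,0.006,0,-1,0,0.001,0.006,0])

```text
clock: 6.22
position: [0.5332, -0.2868, 0.0756]
tcp_rot: [0.001, 1.0, 0.0, 0.0]
ft_force: [-1.3, 0.3, 2.0]
grip_width: 0.0539
```

Call:
apply_moves(commands=[1,0,0,0,0,1,0,0,0,0,1,0,0,0,0,1,0,0,0,0,1,0,0,-0.05,0,1,0,0,-0.1,0,1,0,0,-0.14,0,1,0,0,-0.14,0])

```text
clock: 6.88
position: [0.5374, -0.2898, 0.1877]
tcp_rot: [0.002, 1.0, -0.003, 0.007]
ft_force: [0.9, -0.3, 0.4]
grip_width: 0.0852
```

Call:
apply_moves(commands=[1,-0.176,0.216,0,0,1,-0.176,0.216,0,0,1,-0.176,0.216,0,0,1,-0.176,0.216,0,0,1,-0.176,0.216,0.1,0,1,-0.176,0.216,0.1,0,1,-0.176,0.216,0.1,0,1,-0.176,0.216,0.1,0,1,-0.176,0.216,0.1,0,1,-0.176,0.216,0.1,0])

```text
clock: 7.72
position: [0.666, -0.1287, 0.1076]
tcp_rot: [0.003, 1.0, -0.001, 0.002]
ft_force: [-0.3, -0.1, -0.0]
grip_width: 0.0851
```

```bash
python3 look.py 4 '(286,120,416,240)' '(90,110,230,270)'
```

```text
[ 0.6659606  -0.12872876  0.10759407] [ 0.00317538  0.99999259 -0.00122117  0.00180026] [-0.25918559 -0.08458437 -0.0252629 ] 0.08506616647196642
```

View pics/look4.png

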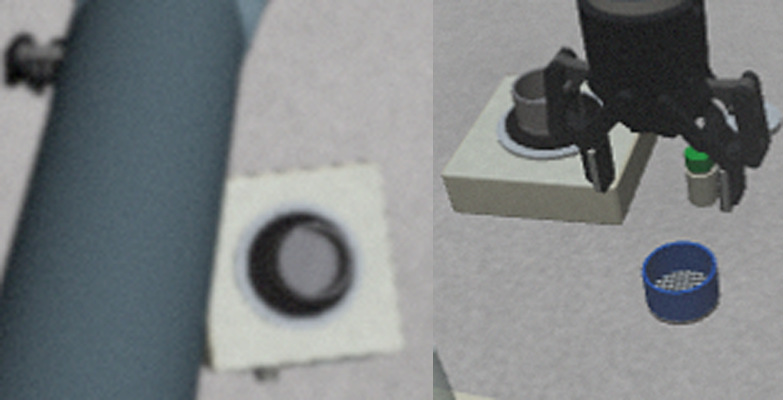

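The top view shows the pan in the recess (about (386,199)), and the scene view shows it upright with the gripper above the blue sieve. Grasping blue.

Call:
apply_moves(commands=[1,-0.004,0.003,0.05,0,1,-0.004,0.003,0.09,0,1,-0.004,0.003,0.11,0,1,-0.004,0.003,0.11,0,1,-0.004,0.003,0.11,0])

```text
clock: 8.23
position: [0.6679, -0.124, 0.0228]
tcp_rot: [0.002, 1.0, -0.0, -0.0]
ft_force: [0.1, 1.2, 0.1]
grip_width: 0.0854
```

Call:
apply_moves(commands=[1,-0.001,-0.002,-0.003,0,-1,-0.001,-0.002,-0.003,0,-1,-0.001,-0.002,-0.003,0,-1,-0.001,-0.002,-0.003,0,-1,-0.001,-0.002,-0.003,0,-1,-0.001,-0.002,-0.003,0,-1,-0.001,-0.002,-0.003,0,-1,-0.001,-0.002,-0.003,0])

```text
clock: 8.9
position: [0.6711, -0.125, 0.0274]
tcp_rot: [0.001, 1.0, -0.0, 0.002]
ft_force: [-0.7, -0.2, 5.2]
grip_width: 0.0551
```

Call:
apply_moves(commands=[-1,0,0,-0.05,0,-1,0,0,-0.1,0,-1,0,0,-0.15,0,-1,0.03,-0.03,-0.183,0,-1,0.182,-0.216,-0.183,0,-1,0.182,-0.216,-0.183,0,-1,0.182,-0.216,-0.183,0,-1,0.182,-0.216,-0.183,0,-1,0.182,-0.216,-0.183,0,-1,0.182,-0.216,-0.183,0])

```text
clock: 9.73
position: [0.5267, -0.2927, 0.1625]
tcp_rot: [0.007, 1.0, -0.001, -0.001]
ft_force: [-0.1, -1.3, 0.2]
grip_width: 0.0551
```

Call:
apply_moves(commands=[-1,0,0,0,0,-1,0,0,0,0,-1,0,0,0,0,-1,0,0,0,0])

```text
clock: 10.07
position: [0.5336, -0.2839, 0.1618]
tcp_rot: [-0.001, 1.0, 0.0, 0.0]
ft_force: [0.9, -1.3, -1.6]
grip_width: 0.0546
```

Call:
apply_moves(commands=[-1,-0.002,-0.004,0.02,0,-1,-0.002,-0.004,0.035,0,-1,-0.002,-0.004,0.048,0,-1,-0.002,-0.004,0.048,0,-1,-0.002,-0.004,0.048,0,-1,-0.002,-0.004,0.048,0])

```text
clock: 10.57
position: [0.5335, -0.2892, 0.1256]
tcp_rot: [0.001, 1.0, -0.0, -0.0]
ft_force: [-0.7, 0.4, -0.1]
grip_width: 0.0548
```

```bash
python3 look.py 5 '(336,160,416,240)' '(100,90,180,190)'; python3 -c "
from h import *
for i in range(3):
    s=arm.sense();print(s['position'],abs(s['qvel']).max()); grab('top')"
```

```text
[ 0.5334619  -0.28918178  0.12562731] [ 1.48905283e-03  9.99998832e-01 -1.95394274e-05 -3.42863668e-04] [-0.67441798  0.35935936 -0.11610963] 0.054783585987260054
[ 0.53400643 -0.28946094  0.12652046] 0.005137428659390875
[ 0.5341048  -0.28943883  0.1266661 ] 0.0017708581735884975
[ 0.53411781 -0.28941527  0.12672395] 0.0013365068309180968
```

View pics/look5.png

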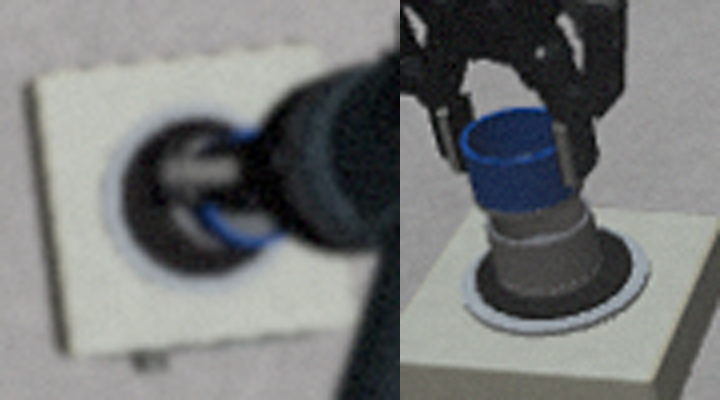

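The scene view shows the blue sieve held level above the seated pan (pan rim about x 488–598 in the crop). I'll compare their silhouettes numerically.

```bash
cat > proj.py <<'E'
from h import *
def project(f,X):
    d=np.array([f['k1'],0,0,0],float)
    return cv2.projectPoints(np.atleast_2d(X).astype(float),np.array(f['rvec'],float),np.array(f['tvec'],float),np.array(f['camera_matrix'],float),d)[0][:,0]
def circ(f,c,z,r=.028):
    a=np.linspace(0,2*np.pi,120); return project(f,np.c_[c[0]+r*np.cos(a),c[1]+r*np.sin(a),np.full(120,z)])
E
python3 - <<'E'
from proj import *
from fit import hull_fit,blue
S=dict(np.load('scene5.npz')); s=arm.sense(); zt=s['position'][2]-.0274
for nm,c,z in [('pan rim',(.5328,-.2868),.09),('pan low',(.5328,-.2868),.058),('blue top',(.5328,-.2868),zt+.04),('blue low',(.5328,-.2868),zt+.006)]:
    q=circ(S,c,z); print(nm,'u',q[:,0].min().round(1),q[:,0].max().round(1),'v',q[:,1].min().round(1),q[:,1].max().round(1))
J=cv2.resize(S['frame'][95:180,105:170],None,fx=7,fy=7,interpolation=cv2.INTER_CUBIC)
for c,z,col in [((.5328,-.2868),.09,(255,255,0)),((.5328,-.2868),.056,(255,255,0)),((.5328,-.2868),zt+.04,(255,0,0)),((.5328,-.2868),zt+.006,(255,0,0))]:
    q=((circ(S,c,z)-[105,95]+.5)*7-.5).astype(int); cv2.polylines(J,[q],True,col,1)
cv2.imwrite('pics/ov5.png',J[:,:,::-1])
print('blue S',hull_fit(S,blue,(105,100,150,150),zt+.04,.028),zt)
E
```

```text
pan rim u 119.9 147.1 v 135.9 150.8
pan low u 123.1 149.5 v 148.1 163.2
blue top u 114.8 143.1 v 115.9 130.3
blue low u 118.4 145.9 v 129.9 144.6
blue S (array([ 0.5079, -0.3163]), np.float64(nan)) 0.0992741178442175fit.py:24: RuntimeWarning: Mean of empty slice.
  return s.x.round(4), (np.abs(s.fun).mean()*1000).round(2)
  ret = ret.dtype.type(ret / rcount)
```

View pics/ov5.png

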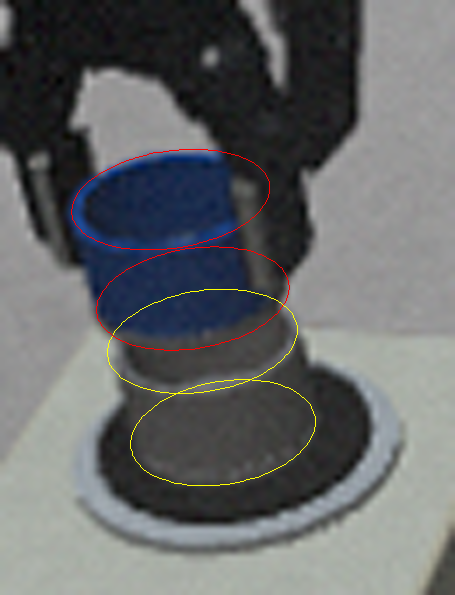

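Call:
apply_moves(commands=[-1,-0.0005,0.0035,0,0,-1,-0.0005,0.0035,0.004,0,-1,-0.0005,0.0035,0.008,0,-1,-0.0005,0.0035,0.012,0,-1,-0.0005,0.0035,0.0156,0,-1,-0.0005,0.0035,0.0156,0,-1,-0.0005,0.0035,0.0156,0])

```text
clock: 11.4
position: [0.5337, -0.2864, 0.1139]
tcp_rot: [0.001, 1.0, 0.0, -0.0]
ft_force: [0.0, -0.8, -2.0]
grip_width: 0.0553
```

Skirt is already about 3.5 mm into the bore with no force. Going down the rest.

Call:
apply_moves(commands=[-1,0,0,0.002,0,-1,0,0,0.004,0,-1,0,0,0.004,0,-1,0,0,0.004,0])

```text
clock: 11.73
position: [0.5342, -0.2866, 0.1115]
tcp_rot: [0.001, 1.0, -0.0, 0.0]
ft_force: [0.1, 0.4, -0.3]
grip_width: 0.055
```

Call:
apply_moves(commands=[-1,0,0,0.001,0,-1,0,0,0.001,0,1,0,0,0.001,0,1,0,0,0.001,0,1,0,0,0.001,0,1,0,0,0.001,0,1,0,0,-0.05,0,1,0,0,-0.1,0,1,0,0,-0.15,0,1,0,0,-0.15,0])

```text
clock: 12.57
position: [0.5388, -0.2896, 0.2327]
tcp_rot: [0.002, 1.0, -0.003, 0.007]
ft_force: [1.5, -0.6, 1.9]
grip_width: 0.0854
```

Call:
apply_moves(commands=[1,-0.174,0.388,0,0,1,-0.174,0.388,0,0,1,-0.174,0.388,0,0,1,-0.174,0.388,0,0,1,-0.174,0.388,0,0,1,-0.174,0.388,0,0,1,-0.174,0.388,0,0,1,-0.174,0.388,0.05,0,1,-0.174,0.388,0.1,0,1,-0.174,0.388,0.16,0])

```text
clock: 13.4
position: [0.6679, 0.0099, 0.107]
tcp_rot: [-0.002, 1.0, 0.001, 0.003]
ft_force: [0.8, -1.1, -0.4]
grip_width: 0.0855
```

Call:
apply_moves(commands=[1,0,0,0,0,1,0,0,0,0,1,0,0,0,0,1,0,0,0,0])

```text
clock: 13.73
position: [0.6681, 0.0029, 0.111]
tcp_rot: [0.002, 1.0, -0.0, 0.003]
ft_force: [0.8, 0.1, 0.1]
grip_width: 0.0859
```

```bash
python3 look.py 6 '(230,120,416,240)' '(90,90,300,270)'; python3 -c "
from h import *
s=arm.sense();print(s['position'],abs(s['qvel']).max())"
```

```text
[0.66809926 0.00290801 0.11104156] [ 2.27207838e-03  9.99991916e-01 -9.31991449e-06  3.31752597e-03] [0.82786389 0.13949286 0.06449445] 0.08590261707618056
[0.66793261 0.00329844 0.1110434 ] 0.010869481005087715
```

View pics/look6.png

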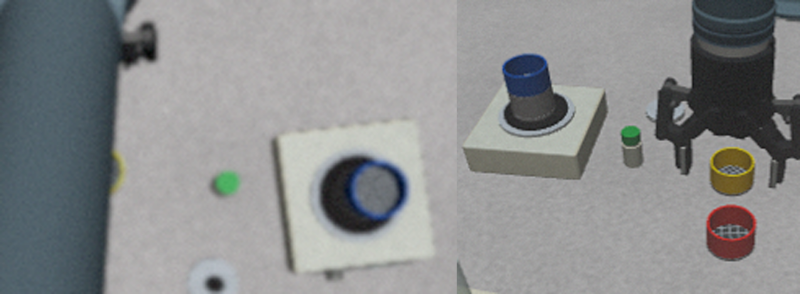

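Both views show the blue sieve home on the pan with no gap or tilt, and the gripper above red. Grasping red.

Call:
apply_moves(commands=[1,0.003,0.002,0.05,0,1,0.003,0.002,0.09,0,1,0.003,0.002,0.112,0,1,0.003,0.002,0.112,0,1,0.003,0.002,0.112,0,1,0.003,0.002,0.112,0])

```text
clock: 14.33
position: [0.6654, 0.0053, 0.0259]
tcp_rot: [0.002, 1.0, 0.0, 0.002]
ft_force: [0.7, -0.3, 0.6]
grip_width: 0.0854
```

```bash
python3 - <<'E'
from fit import *
T=dict(np.load('top6.npz'));S=dict(np.load('scene6.npz'))
print('blue T',hull_fit(T,blue,(368,178,402,214),.124,.028),hull_fit(T,blue,(368,178,402,214),.124,.028,free=True))
print('blue S',hull_fit(S,blue,(106,110,145,142),.124,.028),hull_fit(S,blue,(106,110,145,142),.124,.028,free=True))
s=arm.sense();print(s['position'],abs(s['qvel']).max())
E
```

```text
blue T (array([ 0.5325, -0.2865]), np.float64(0.28)) (array([ 0.5323, -0.2856,  0.0288]), np.float64(0.22))
blue S (array([ 0.5318, -0.286 ]), np.float64(0.16)) (array([ 0.5315, -0.2862,  0.0277]), np.float64(0.15))
[0.66539396 0.00534928 0.0258694 ] 0.012476226849129352
```

Call:
apply_moves(commands=[-1,0,0,0,0,-1,0,0,0,0,-1,0,0,0,0,-1,0,0,0,0,-1,0,0,0,0,-1,0,0,0,0,-1,0,0,0,0,-1,0,0,0,0])

```text
clock: 15.0
position: [0.665, 0.0057, 0.0257]
tcp_rot: [0.001, 1.0, 0.0, 0.002]
ft_force: [-1.2, 0.7, 6.2]
grip_width: 0.0558
```

Call:
apply_moves(commands=[-1,0,0,-0.05,0,-1,0,0,-0.1,0,-1,0,0,-0.15,0,-1,0,0,-0.2,0,-1,0.03,-0.06,-0.232,0,-1,0.055,-0.12,-0.232,0,-1,0.08,-0.17,-0.232,0,-1,0.1,-0.22,-0.232,0,-1,0.12,-0.27,-0.232,0,-1,0.14,-0.31,-0.232,0])

```text
clock: 15.83
position: [0.5605, -0.2196, 0.1977]
tcp_rot: [0.001, 1.0, -0.0, 0.001]
ft_force: [-0.4, -0.7, -0.5]
grip_width: 0.0557
```

Call:
apply_moves(commands=[-1,0.02,-0.04,0,0,-1,0.037,-0.08,0,0,-1,0.037,-0.08,0,0,-1,0.037,-0.08,0,0,-1,0.037,-0.08,0,0,-1,0.037,-0.08,0,0,-1,0.037,-0.08,0,0])

```text
clock: 16.42
position: [0.5347, -0.2755, 0.197]
tcp_rot: [-0.001, 1.0, 0.001, 0.0]
ft_force: [0.1, 0.6, -0.7]
grip_width: 0.0556
```

Call:
apply_moves(commands=[-1,0.0036,-0.0147,0,0,-1,0.0036,-0.0147,0.02,0,-1,0.0036,-0.0147,0.04,0,-1,0.0036,-0.0147,0.052,0,-1,0.0036,-0.0147,0.052,0,-1,0.0036,-0.0147,0.052,0,-1,0.0036,-0.0147,0.052,0,-1,0.0036,-0.0147,0.052,0])

```text
clock: 17.08
position: [0.5316, -0.2893, 0.1592]
tcp_rot: [0.001, 1.0, -0.0, 0.001]
ft_force: [-0.0, 0.1, -1.0]
grip_width: 0.0555
```

```bash
python3 look.py 7 '(336,160,416,240)' '(100,80,180,180)'; python3 - <<'E'
from proj import *
S=dict(np.load('scene7.npz')); s=arm.sense(); print(s['position'],s['tcp_rot'],abs(s['qvel']).max()); p=s['position']; zt=p[2]-.0257
J=cv2.resize(S['frame'][75:170,100:170],None,fx=6,fy=6,interpolation=cv2.INTER_CUBIC)
for c,z,col in [((.532,-.2864),.124,(255,255,0)),(p,zt+.04,(0,255,0)),(p,zt+.006,(0,255,0))]:
    q=((circ(S,c,z)-[100,75]+.5)*6-.5).astype(int); cv2.polylines(J,[q],True,col,1)
cv2.imwrite('pics/ov7.png',J[:,:,::-1])
E
```

```text
[ 0.53162073 -0.28928076  0.1591535 ] [ 1.25821309e-03  9.99998745e-01 -4.20185930e-04  8.66432871e-04] [-0.01215859  0.11638417 -1.04448691] 0.055468439931540124
[ 0.53148335 -0.28918164  0.15909624] [ 1.29257318e-03  9.99998774e-01 -3.26371250e-04  8.21679724e-04] 0.005235186345829568
```

View pics/ov7.png

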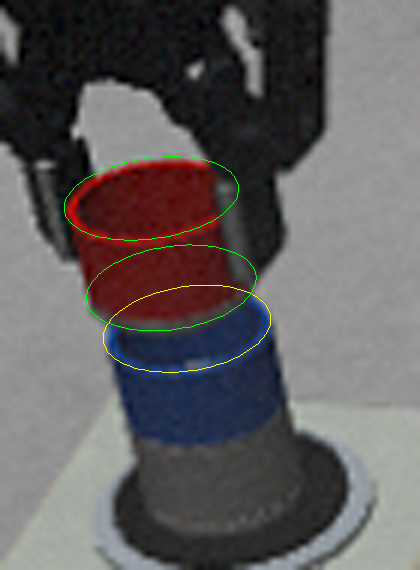

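The overlay shows the red sieve level and matching its predicted outline, with the blue rim as measured. Red is about 2.8 mm to −y; I'll correct that and lower.

Call:
apply_moves(commands=[-1,-0.0005,0.0037,0,0,-1,-0.0005,0.0037,0.004,0,-1,-0.0005,0.0037,0.008,0,-1,-0.0005,0.0037,0.012,0,-1,-0.0005,0.0037,0.0155,0,-1,-0.0005,0.0037,0.0155,0,-1,-0.0005,0.0037,0.0155,0])

```text
clock: 17.77
position: [0.5309, -0.2861, 0.146]
tcp_rot: [0.001, 1.0, 0.0, -0.0]
ft_force: [0.3, -0.4, 0.4]
grip_width: 0.0555
```

Call:
apply_moves(commands=[-1,-0.001,0,0.001,0,-1,-0.001,0,0.003,0,-1,-0.001,0,0.004,0,-1,-0.001,0,0.004,0,-1,-0.001,0,0.004,0])

```text
clock: 18.18
position: [0.5322, -0.2862, 0.1437]
tcp_rot: [0.001, 1.0, -0.0, 0.0]
ft_force: [-0.1, 0.6, 0.5]
grip_width: 0.0555
```

Call:
apply_moves(commands=[-1,0,0,0.001,0,-1,0,0,0.001,0,1,0,0,0.001,0,1,0,0,0.001,0,1,0,0,0.001,0,1,0,0,0.001,0,1,0,0,-0.05,0,1,0,0,-0.1,0,1,0,0,-0.14,0,1,0,0,-0.14,0])

```text
clock: 19.02
position: [0.536, -0.2888, 0.2563]
tcp_rot: [0.002, 1.0, -0.003, 0.007]
ft_force: [0.8, -0.6, 0.8]
grip_width: 0.0852
```

Call:
apply_moves(commands=[1,0.123,0.203,0,0,1,0.123,0.203,0,0,1,0.123,0.203,0,0,1,0.123,0.203,0,0,1,0.123,0.203,0.05,0,1,0.123,0.203,0.1,0,1,0.123,0.203,0.17,0,1,0.123,0.203,0.17,0,1,0.123,0.203,0.17,0,1,0.123,0.203,0.17,0])

```text
clock: 19.85
position: [0.4404, -0.1341, 0.1213]
tcp_rot: [0.002, 1.0, -0.0, -0.0]
ft_force: [-0.2, 0.1, 0.5]
grip_width: 0.0855
```

```bash
python3 look.py 8 '(286,150,416,260)' '(90,80,250,230)'; python3 - <<'E'
from fit import *
T=dict(np.load('top1.npz'));S=dict(np.load('scene1.npz'))
for th in (60,70): print('knob T',hull_fit(T,dark(th),(308,227,328,247),.044,.009))
for th in (60,80,100): print('knob S',hull_fit(S,dark(th),(208,140,226,162),.044,.009))
lid=lambda d:(lambda I:(I[...,2]-I[...,0])>d)
for f,b in ((T,(300,220,334,252)),(S,(200,140,236,172))):
    I=f['frame'][b[1]:b[3],b[0]:b[2]].astype(int); print((I[...,2]-I[...,0])[[10,16,22]])
T=dict(np.load('top8.npz'));S=dict(np.load('scene8.npz'))
print('red T',hull_fit(T,red,(368,172,408,216),.158,.028),hull_fit(T,red,(368,172,408,216),.158,.028,free=True))
print('red S',hull_fit(S,red,(100,90,145,130),.158,.028),hull_fit(S,red,(100,90,145,130),.158,.028,free=True))
s=arm.sense();print(s['position'],abs(s['qvel']).max())
E
```

```text
[ 0.4403733  -0.13411312  0.12133186] [ 1.75067191e-03  9.99998381e-01 -2.52966327e-04 -3.31008934e-04] [-0.24233301  0.1007317   0.4515791 ] 0.08553285214257086
knob T (array([ 0.44  , -0.1341]), np.float64(0.25))
knob T (array([ 0.4396, -0.1351]), np.float64(0.2))
knob S (array([ 0.4428, -0.1326]), np.float64(0.42))
knob S (array([ 0.4414, -0.1331]), np.float64(0.34))
knob S (array([ 0.4405, -0.1335]), np.float64(0.22))
[[-1  0 -2 -1 -2 -1 -1  3  6  7  8  8  9  6  7  8  8  8  7  8  9  9  8  7
   6  5  2 -1 -1 -1 -1 -2 -1 -2]
 [-1 -1 -1 -2  1  1  4  6  7  7  7  8  7  7  4 -2  0 -2  1 -1  4  5  7  8
   8  8  7  3 -1 -2 -1 -1 -2 -2]
 [-2 -2 -1 -2  1 -3 -1 -1  2  5  7  6  8  8  9  8  7  8  9  7  7  7  8  5
   3  1 -2  0  0  0 -1 -2 -2  0]]
[[ 0  1  3 -1  0  2 -1  3  0  0 -3  1  6  2 -1 -1  1 -1  4 -1  4  6  9  3
   2 -1  0 -1 -3 -2 -1  0  1 -2 -2 -1]
 [ 1  1 -1 -1 -1  3 11 14 13 15 14 15 17  9  4  0 -1  0 -3 -2  1 10 14 15
  15 15 17 14 12  7 -2 -1  0  0  2 -2]
 [-1  4  0 -5  2 -1  0  1  3  2  9 13 15 15 12 21 16 12 17 13 14 13  8 10
   3  0 -2  1  1 -1 -1 -3  2 -1  0 -2]]
red T (array([ 0.533 , -0.2858]), np.float64(0.22)) (array([ 0.5331, -0.2866,  0.0274]), np.float64(0.14))
red S (array([ 0.5325, -0.2858]), np.float64(0.3)) (array([ 0.5326, -0.2857,  0.0281]), np.float64(0.3))
[ 0.44236456 -0.13446745  0.12312122] 0.013432531554164353
```

View pics/look8.png

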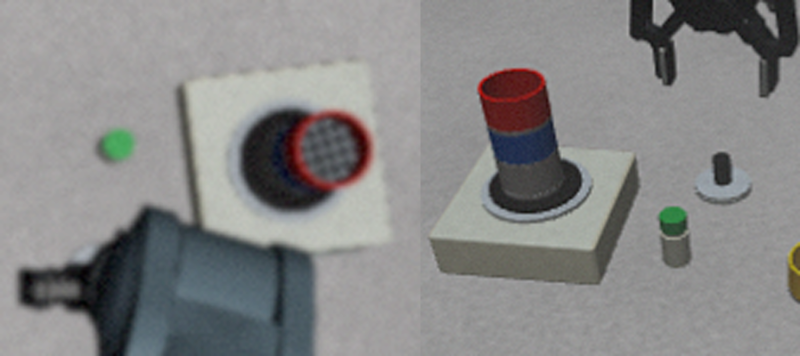

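Red sits straight on blue in both views, the lid with its knob is in view at (724,185) in the crop, and the vial stands. One more fit for the lid disc.

```bash
python3 - <<'E'
from fit import *
T=dict(np.load('top1.npz'));S=dict(np.load('scene1.npz'))
for d in (3,5,7):
    g=lambda I:cv2.GaussianBlur(I[...,2]-I[...,0],(0,0),5)>d
    print('T',hull_fit(T,g,(300,220,334,252),.014,.028),'S',hull_fit(S,g,(200,140,236,172),.014,.028))
E
```

```text
T (array([ 0.4396, -0.136 ]), np.float64(0.2)) S (array([ 0.4382, -0.1343]), np.float64(0.98))
T (array([ 0.4404, -0.1337]), np.float64(0.56)) S (array([ 0.4397, -0.1337]), np.float64(0.83))
T (array([ 0.4413, -0.1304]), np.float64(1.46)) S (array([ 0.4414, -0.1332]), np.float64(0.9))
```

Call:
apply_moves(commands=[1,0,0,0.04,0,1,0,0,0.06,0,1,0,0,0.06,0,1,0,0,0.06,0,1,0,0,0.06,0])

```text
clock: 20.37
position: [0.4421, -0.1342, 0.0779]
tcp_rot: [0.002, 1.0, -0.0, 0.002]
ft_force: [0.7, 0.3, 2.2]
grip_width: 0.0854
```

Call:
apply_moves(commands=[1,0.0025,0,0.03,0,1,0.0025,0,0.05,0,1,0.0025,0,0.0585,0,1,0.0025,0,0.0585,0,1,0.0025,0,0.0585,0,1,0.0025,0,0.0585,0])

```text
clock: 20.87
position: [0.4396, -0.1339, 0.0334]
tcp_rot: [0.001, 1.0, -0.0, 0.001]
ft_force: [-0.4, -0.7, 0.3]
grip_width: 0.0854
```

Call:
apply_moves(commands=[-1,0,0,0,0,-1,0,0,0,0,-1,0,0,0,0,-1,0,0,0,0,-1,0,0,0,0,-1,0,0,0,0,-1,0,0,0,0,-1,0,0,0,0,-1,0,0,0,0,-1,0,0,0,0])

```text
clock: 21.7
position: [0.4385, -0.1337, 0.0324]
tcp_rot: [0.001, 1.0, -0.0, 0.0]
ft_force: [0.3, 0.5, 3.7]
grip_width: 0.0168
```

Call:
apply_moves(commands=[-1,0,0,-0.05,0,-1,0,0,-0.1,0,-1,0,0,-0.15,0,-1,0,0,-0.2,0,-1,0,0,-0.253,0,-1,-0.03,-0.05,-0.253,0,-1,-0.06,-0.1,-0.253,0,-1,-0.09,-0.15,-0.253,0,-1,-0.11,-0.18,-0.253,0,-1,-0.123,-0.203,-0.253,0])

```text
clock: 22.53
position: [0.5311, -0.2897, 0.2215]
tcp_rot: [0.003, 1.0, -0.001, 0.0]
ft_force: [-0.8, -0.1, -0.0]
grip_width: 0.0167
```

Call:
apply_moves(commands=[-1,0,0,0,0,-1,0,0,0,0,-1,0,0,0,0,-1,0,0,0,0,-1,0,0,0,0])

```text
clock: 22.95
position: [0.5298, -0.2844, 0.2215]
tcp_rot: [0.0, 1.0, 0.001, -0.0]
ft_force: [0.6, 0.1, -1.3]
grip_width: 0.0165
```

Call:
apply_moves(commands=[-1,-0.0016,-0.002,0.015,0,-1,-0.0016,-0.002,0.031,0,-1,-0.0016,-0.002,0.031,0,-1,-0.0016,-0.002,0.031,0,-1,-0.0016,-0.002,0.031,0,-1,-0.0016,-0.002,0.031,0])

```text
clock: 23.45
position: [0.5315, -0.2877, 0.1988]
tcp_rot: [0.001, 1.0, -0.0, 0.0]
ft_force: [0.7, -0.0, -0.6]
grip_width: 0.0168
```

```bash
python3 look.py 9 '(336,160,416,240)' '(100,60,180,160)'; python3 - <<'E'
from proj import *
S=dict(np.load('scene9.npz')); s=arm.sense(); print(s['position'],abs(s['qvel']).max()); p=s['position']; zt=p[2]-.0324
J=cv2.resize(S['frame'][55:140,95:165],None,fx=7,fy=7,interpolation=cv2.INTER_CUBIC)
for c,z,r,col in [((.5328,-.286),.158,.028,(255,255,0)),(p+[.0017,0,0],zt+.014,.028,(0,255,0)),(p+[.0017,0,0],zt,.023,(0,255,255))]:
    q=((circ(S,c,z,r)-[95,55]+.5)*7-.5).astype(int); cv2.polylines(J,[q],True,col,1)
cv2.imwrite('pics/ov9.png',J[:,:,::-1])
E
```

```text
[ 0.53146951 -0.28773205  0.19882672] [ 1.37648619e-03  9.99999032e-01 -1.29223636e-04  1.59564127e-04] [ 0.66308143 -0.01221715 -0.6066605 ] 0.016784530028104393
[ 0.53157029 -0.28788571  0.1991275 ] 0.002281384364871031
```

View pics/ov9.png

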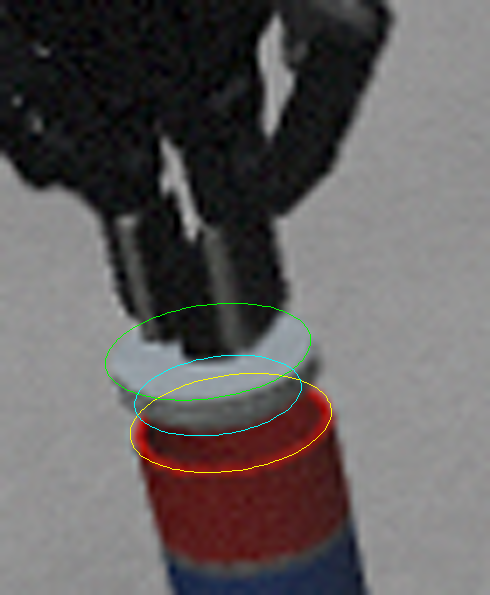

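The lid is level and its outline matches the predicted one; the red rim matches too. A small +y correction, then down.

Call:
apply_moves(commands=[-1,0,0.0022,0,0,-1,0,0.0022,0.004,0,-1,0,0.0022,0.008,0,-1,0,0.0022,0.012,0,-1,0,0.0022,0.0153,0,-1,0,0.0022,0.0153,0,-1,0,0.0022,0.0153,0])

```text
clock: 24.13
position: [0.531, -0.2859, 0.1867]
tcp_rot: [0.001, 1.0, 0.0, -0.0]
ft_force: [0.3, 0.4, -2.0]
grip_width: 0.0167
```

Call:
apply_moves(commands=[-1,0,0,0.001,0,-1,0,0,0.002,0,-1,0,0,0.003,0,-1,0,0,0.004,0,-1,0,0,0.004,0,-1,0,0,0.004,0])

```text
clock: 24.63
position: [0.5315, -0.286, 0.1845]
tcp_rot: [0.001, 1.0, -0.0, 0.0]
ft_force: [-0.6, -0.3, 1.3]
grip_width: 0.0165
```

Call:
apply_moves(commands=[-1,0,0,0.001,0,1,0,0,0.001,0,1,0,0,0.001,0,1,0,0,0.001,0,1,0,0,0.001,0,1,0,0,0.001,0,1,0,0,0.001,0,1,0,0,-0.05,0,1,0,0,-0.1,0,1,0,0,-0.14,0])

```text
clock: 25.47
position: [0.5314, -0.2863, 0.2911]
tcp_rot: [0.001, 1.0, -0.0, 0.0]
ft_force: [1.5, -0.1, 0.7]
grip_width: 0.0854
```

Call:
apply_moves(commands=[1,0.02,0.05,-0.03,0,1,0.04,0.1,-0.03,0,1,0.06,0.15,-0.03,0,1,0.08,0.2,-0.03,0,1,0.1,0.25,-0.03,0,1,0.1,0.3,-0.03,0,1,0.1,0.3,-0.03,0,1,0.1,0.3,-0.03,0,1,0.1,0.3,-0.03,0,1,0.1,0.3,-0.03,0])

```text
clock: 26.3
position: [0.457, -0.0623, 0.3117]
tcp_rot: [0.003, 1.0, -0.0, 0.0]
ft_force: [0.3, -0.8, 0.1]
grip_width: 0.0855
```

```bash
python3 look.py 10 '(200,120,420,280)' '(80,50,360,270)'; python3 - <<'E'
from fit import *
T=dict(np.load('top10.npz'));S=dict(np.load('scene10.npz'))
P=cloud(S); q=P[55:140,95:165].reshape(-1,3); q=q[(abs(q[:,0]-.533)<.04)&(abs(q[:,1]+.286)<.04)]
P=cloud(T); q2=P[160:230,360:420].reshape(-1,3); q2=q2[(abs(q2[:,0]-.533)<.035)&(abs(q2[:,1]+.286)<.035)]
d=q2[(q2[:,2]>.155)&(q2[:,2]<.18)]; print('disc pts',len(d),'median z',np.median(d[:,2]),'exp .166'); A=np.c_[d[:,:2]-d[:,:2].mean(0),np.ones(len(d))]; print('tilt',np.linalg.lstsq(A,d[:,2],rcond=None)[0])
print('top z',np.percentile(q2[:,2],98),'exp .196')
for th in (60,75): print('knob T',hull_fit(T,dark(th),(378,178,402,208),.196,.009))
print('yel S',hull_fit(S,yel,(240,176,278,212),.04,.028),'red S',hull_fit(S,red,(100,90,145,130),.158,.028))
s=arm.sense();print(s['position'],s['grip_width'],s['clock'])
E
```

```text
[ 0.45702401 -0.06232756  0.31171955] [ 2.69311741e-03  9.99996340e-01 -2.50767536e-04  6.37560690e-05] [ 0.30107219 -0.76286447  0.1105947 ] 0.08547839059045936
disc pts 424 median z 0.166672212376976 exp .166
tilt [-0.01253389 -0.0325014   0.16657784]
top z 0.196929410348512 exp .196
knob T (array([ 0.5321, -0.2848]), np.float64(0.23))
knob T (array([ 0.5323, -0.2861]), np.float64(0.13))
yel S (array([ 0.5617, -0.0119]), np.float64(0.2)) red S (array([ 0.5624, -0.2698]), np.float64(3.38))
[ 0.45701484 -0.06246484  0.31162863] 0.08540502089753133 26.4
```

View pics/look10.png

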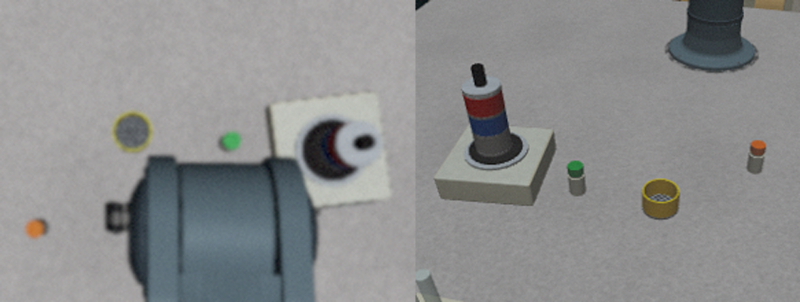

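Both views show the full stack standing straight: the lid's knob is on top, and the yellow sieve and both vials are untouched. I'll check the lid's tilt with averaged depth and a close crop before handing in.

```bash
python3 - <<'E'
from fit import *
for n in ('top','scene'):
    F=[grab(n) for _ in range(8)]; f=F[0]; f['z_map']=np.median([g['z_map'] for g in F],0)
    P=cloud(f).reshape(-1,3); I=f['frame'].reshape(-1,3).astype(float)
    k=(np.hypot(P[:,0]-.5325,P[:,1]+.286)<.024)&(np.hypot(P[:,0]-.5325,P[:,1]+.286)>.013)&(abs(P[:,2]-.166)<.012)&(I.mean(-1)>85)
    d=P[k]; A=np.c_[d[:,:2]-d[:,:2].mean(0),np.ones(len(d))]; print(n,k.sum(),'tilt',np.linalg.lstsq(A,d[:,2],rcond=None)[0].round(4))
    k=(np.hypot(P[:,0]-.5325,P[:,1]+.286)<.12)&(abs(P[:,2]-.046)<.006)&(I.mean(-1)>85)
    d=P[k]; A=np.c_[d[:,:2]-d[:,:2].mean(0),np.ones(len(d))]; print(n,'box',k.sum(),np.linalg.lstsq(A,d[:,2],rcond=None)[0].round(4))
    if n=='scene': cv2.imwrite('pics/fin.png',cv2.resize(np.mean([g['frame'] for g in F],0)[65:175,90:170],None,fx=5,fy=5,interpolation=cv2.INTER_CUBIC)[:,:,::-1])
E
```

```text
top 220 tilt [-0.0013 -0.0022  0.1668]
top box 1798 [-0.0035  0.0031  0.0471]
scene 138 tilt [-0.0028 -0.0047  0.1658]
scene box 1975 [-0.0113 -0.0054  0.0466][ WARN:0@10.001] global loadsave.cpp:1063 imwrite_ Unsupported depth image for selected encoder is fallbacked to CV_8U.
```

View pics/fin.png

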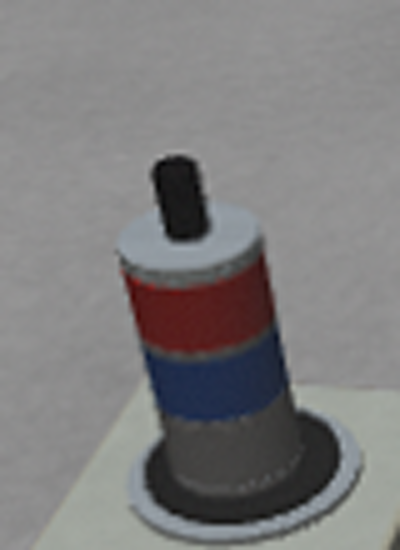

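The close crop shows all the joints closed and parallel. The lid is level (tilt under 0.3°) and its top is at 0.166 m, as expected. Handing in.

```bash
python3 -c "
from plant import arm
print(arm.finish_job())"
```

```text
the job is handed in; nothing more can be done
None
```

I built the stack on the shaker from the bottom up: pan, then blue sieve, red sieve and lid. Each part was let go before the next was added. The job was handed in about 27 s into the 99 s limit, and the hand-in reports no verdict.

**Last checks:**
- **Seating:** the lid disc measured 165.8–166.8 mm above the table in the two cameras (166 expected), with a tilt under 0.3°. The close crop showed every joint closed.
- **Things left alone:** the yellow sieve measured where it started, and both vials were upright and looked unmoved in the pictures.
- **Robot:** the open gripper was parked well clear of the stack. The highest force I read at the wrist was about 7 N.

**Checks that disagreed:**
- **Shaker position:** early on, the two cameras differed by up to about 4 mm in the shaker's position. I settled it from where the jaws centred the parts and from the seated parts themselves.
- **Lid tilt:** a first estimate of about 2° came from a single noisy depth picture. The averaged pictures did not bear it out.
- **Final red-rim fit:** this fit was invalid because the lid covers most of the rim. Red's position had been confirmed before the lid went on.

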